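Cash-up: free the coin cups and nest them

TASK

The till is cashed up and its coin cups are empty. Slide the red grip of the coin rack's transport lock all the way to its right end stop and leave it there; then lift the three cups out of the sloping rack one at a time and nest each in turn, set down without dropping it, on the cup that stands upright on the counter, so that all four end as one upright, fully seated stack where that cup stands now. Leave the rest of the counter as it is.

Things in the scene. Friction and masses are not known exactly. Their poses are not given: they have to be found in the camera images.
- coin_rack: fixed sloping coin-cup rack: grey sheet-metal panel 110 mm deep, 320 mm long (y = -182 to +138 mm) on a low steel tube frame, with three round wells in a row, 94 mm apart. Origin: on the counter straight below the middle well's centre; x axis to the back, y axis to the left along the row, z up. The panel rises to the back at 28 degrees
- coin_lock (a joint): transport lock: dark steel bar with one tongue over the upper edge of each cup's rim. Slides along the rack's y: 0 m = locked (left), 0.036 m = open, at its right (-y) end stop; needs 2 N and stays where left. From 0.031 m the tongues clear the rims; open, they lie beside the cups, at least 22 mm up the slope from the well centres, 3 to 7 mm above the rims
- lock_grip (a point): middle of the lock's red grip, which moves with the lock: 16 mm wide along the slide, 18 mm deep along the slope, 26 mm tall at right angles to the panel (it ends 10 mm beyond this point, begins 16 mm below it). The axes are the rack's, the grip itself leans 28 degrees towards the robot
- base_cup: petrol-blue plastic coin cup standing upright and loose on the counter, the one to stack on. All cups are alike: 64 mm high, about 60 g; the top 22 mm are a straight collar 62 mm across (wall 3, mouth 56 mm), under it a ledge and a body tapering from 51 to 33 mm at the foot. Origin: centre of the underside, z axis up to the mouth
- base_cup_rim (a point): centre of the base cup's mouth, level with its rim. Nested, a cup's foot enters the mouth below and its ledge comes to rest on that cup's rim: each cup then stands 22 mm above the one below it, with 1 to 2 mm of side play
- rack_panel (a point): centre of the middle well on the panel's upper face, 60 mm above the counter; axes as the rack's. Each cup hangs by the ledge with its collar proud of the panel. The lock's rail and bar run along the row 40 to 52 mm up the slope from the well centres, so take a cup with one finger on its left and one on its right: 32 mm are free between neighbouring collars
- cup_left: petrol-blue round plastic coin cup, the same as the others (see base_cup); at the start it hangs empty in the left of the rack's three wells (as seen from the robot), leaning 28 degrees. Origin: centre of its underside, z axis along the cup towards its mouth
- cup_middle: petrol-blue round plastic coin cup, the same as the others (see base_cup); at the start it hangs empty in the middle of the rack's three wells (as seen from the robot), leaning 28 degrees. Origin: centre of its underside, z axis along the cup towards its mouth
- cup_right: petrol-blue round plastic coin cup, the same as the others (see base_cup); at the start it hangs empty in the right of the rack's three wells (as seen from the robot), leaning 28 degrees. Origin: centre of its underside, z axis along the cup towards its mouth
- tape_1: roll of beige tape lying flat, 104 mm across, 25 mm high; bystander
- stapler: black desk stapler, 38x150x52 mm; bystander
- spool_red: spool of red thread, 29 mm across, 40 mm high; bystander
- spool_navy: spool of navy thread, 29 mm across, 40 mm high; bystander

How it is judged (in metres and radians):
On the way, in this order (a step that is already met when the one before it is completed fails the run):
1. the lock is slid to its right end stop, all cups still in the rack (value of joint coin_lock above 0.0335 m and distance of each of cup_left, cup_middle, cup_right from where it was at the start of the episode below 0.02 m), for 0.2 s.
2. the first cup is nested, fully seated, and let go (((horizontal distance between cup_left and base_cup below 0.006 m and z of cup_left in the frame of base_cup between 0.018 and 0.026 m and angle between cup_left's own z axis and vertical below 0.08 rad) or (horizontal distance between cup_middle and base_cup below 0.006 m and z of cup_middle in the frame of base_cup between 0.018 and 0.026 m and angle between cup_middle's own z axis and vertical below 0.08 rad) or (horizontal distance between cup_right and base_cup below 0.006 m and z of cup_right in the frame of base_cup between 0.018 and 0.026 m and angle between cup_right's own z axis and vertical below 0.08 rad)) and contact force between each of cup_left, cup_middle, cup_right and the fingers below 0.05 N), for 0.2 s.
3. the second cup is nested, fully seated, and let go (((horizontal distance between cup_left and base_cup below 0.006 m and z of cup_left in the frame of base_cup between 0.04 and 0.048 m and angle between cup_left's own z axis and vertical below 0.08 rad) or (horizontal distance between cup_middle and base_cup below 0.006 m and z of cup_middle in the frame of base_cup between 0.04 and 0.048 m and angle between cup_middle's own z axis and vertical below 0.08 rad) or (horizontal distance between cup_right and base_cup below 0.006 m and z of cup_right in the frame of base_cup between 0.04 and 0.048 m and angle between cup_right's own z axis and vertical below 0.08 rad)) and contact force between each of cup_left, cup_middle, cup_right and the fingers below 0.05 N), for 0.2 s.
4. the third cup is nested, fully seated, and let go (((horizontal distance between cup_left and base_cup below 0.006 m and z of cup_left in the frame of base_cup between 0.062 and 0.07 m and angle between cup_left's own z axis and vertical below 0.08 rad) or (horizontal distance between cup_middle and base_cup below 0.006 m and z of cup_middle in the frame of base_cup between 0.062 and 0.07 m and angle between cup_middle's own z axis and vertical below 0.08 rad) or (horizontal distance between cup_right and base_cup below 0.006 m and z of cup_right in the frame of base_cup between 0.062 and 0.07 m and angle between cup_right's own z axis and vertical below 0.08 rad)) and contact force between each of cup_left, cup_middle, cup_right and the fingers below 0.05 N), for 0.2 s.
At the end, for the whole second after the job is handed in: Lock within 2.5 mm of its right end stop. The rack cups are nested on the base cup in any order: 22, 44 and 66 mm above it (4 mm), within 6 mm of its axis, within 4.5 degrees of upright, at rest. The base cup stands upright on the counter within 50 mm of its start (value of joint coin_lock above 0.0335 m and height (world z) of base_cup below 0.004 m and angle between base_cup's own z axis and vertical below 0.05 rad and distance of base_cup from where it was at the start of the episode below 0.05 m and ((horizontal distance between cup_left and base_cup below 0.006 m and z of cup_left in the frame of base_cup between 0.018 and 0.026 m and angle between cup_left's own z axis and vertical below 0.08 rad) or (horizontal distance between cup_middle and base_cup below 0.006 m and z of cup_middle in the frame of base_cup between 0.018 and 0.026 m and angle between cup_middle's own z axis and vertical below 0.08 rad) or (horizontal distance between cup_right and base_cup below 0.006 m and z of cup_right in the frame of base_cup between 0.018 and 0.026 m and angle between cup_right's own z axis and vertical below 0.08 rad)) and ((horizontal distance between cup_left and base_cup below 0.006 m and z of cup_left in the frame of base_cup between 0.04 and 0.048 m and angle between cup_left's own z axis and vertical below 0.08 rad) or (horizontal distance between cup_middle and base_cup below 0.006 m and z of cup_middle in the frame of base_cup between 0.04 and 0.048 m and angle between cup_middle's own z axis and vertical below 0.08 rad) or (horizontal distance between cup_right and base_cup below 0.006 m and z of cup_right in the frame of base_cup between 0.04 and 0.048 m and angle between cup_right's own z axis and vertical below 0.08 rad)) and ((horizontal distance between cup_left and base_cup below 0.006 m and z of cup_left in the frame of base_cup between 0.062 and 0.07 m and angle between cup_left's own z axis and vertical below 0.08 rad) or (horizontal distance between cup_middle and base_cup below 0.006 m and z of cup_middle in the frame of base_cup between 0.062 and 0.07 m and angle between cup_middle's own z axis and vertical below 0.08 rad) or (horizontal distance between cup_right and base_cup below 0.006 m and z of cup_right in the frame of base_cup between 0.062 and 0.07 m and angle between cup_right's own z axis and vertical below 0.08 rad)) and linear speed of each of cup_left, cup_middle, cup_right below 0.03 m/s); the robot touches nothing.
It fails at once if a cup is dropped or knocked so that it moves faster than 0.6 m/s with no finger on it ((linear speed of cup_left above 0.6 m/s and contact force between cup_left and the fingers below 0.01 N) or (linear speed of cup_middle above 0.6 m/s and contact force between cup_middle and the fingers below 0.01 N) or (linear speed of cup_right above 0.6 m/s and contact force between cup_right and the fingers below 0.01 N) or (linear speed of base_cup above 0.6 m/s and contact force between base_cup and the fingers below 0.01 N)).
It fails at once if a bystander (tape roll, stapler, red or navy spool) is moved more than 25 mm (distance of any of tape_1, stapler, spool_red, spool_navy from where it was at the start of the episode above 0.025 m).
It also fails if it takes over 67 s, if anything falls off the work surface, if the arm or the gripper's body presses on something with over 40 N, if the wrist force passes 120 N, or if a joint passes its speed limit or range.

ROBOT

A 6-joint arm with a two-finger parallel gripper is mounted at the origin on a cart in front of the work surface, level with it; the furniture and walls round the work are solid. World frame = base frame: x ahead of the robot, y to its left, z up, the work surface at z = 0. Lengths are in mm, angles in degrees, forces in N, time in s.
With the tool pointing down it reaches from about 350 to 850 mm from the base axis. Payload 8.1 kg.
Tool frame: the origin (TCP) lies midway between the tips of the shut fingers; the grasp point (between the pads) lies 19 mm behind it; z points along the fingers, y is the line along which they close (so a half turn about z gives the same grasp; the last joint's range is limited). The gripper opens to 85 mm and grips with 20 to 120 N. Pads are 22 mm wide; open, the fingers measure 114 mm over their backs; the gripper's body (76 mm by 85 mm) begins 54 mm behind the grasp point. The pads swing forward as they close: fully open they stand 13 mm farther back than shut.
Start: joints at [-78.518, 7.471, 85.268, -0, 87.261, -4.893], TCP at [169.175, -575.661, 231.292] pointing down, gripper open.
Joint ranges: [-169.43, 169.43], [-51.17, 129.36], [1.28, 143.12], [-76.62, 256.62], [0, 156.53], [-152.29, 152.29]. Speed limits (degrees/s): [136.94, 136.94, 159.86, 180, 180, 180].

INTERFACE

Orientations are given as [roll, pitch, yaw] about the fixed x, y, z axes, in that order (R = Rz(yaw) Ry(pitch) Rx(roll)).
In Python, from bench import r gives the robot as it stands.
- The arm moves only by the tool step_hand, called as name([rows], argument=value, ...), one row to a line, values as JSON. Schema: {"type":"object","properties":{"offsets":{"type":"array","items":{"type":"array","items":{"type":"number"},"minItems":7,"maxItems":7},"minItems":1,"maxItems":8},"grip_force":{"type":"number"},"only":{"type":"string"},"quiet":{"type":"boolean"},"lines":{"type":"string"}},"required":["offsets"],"additionalProperties":false}. offsets is a list of rows, 1 to 8 of them, each of 7 numbers: a rotation vector rx, ry, rz in degrees, then dx, dy, dz in cm, then the finger opening in mm; each row is the pose to reach, as a shift and turn from the pose commanded when the call began, along the tool's axes at that moment; what a row does not reach only later rows make up. A row lasts 1/8 s, in which the tool goes at most 62.5 mm and 10.7 degrees, less where a joint would pass 70% of its speed; a pose out of reach is approached as far as the arm can. The fingers move at their own pace and stop on an object; grip_force is the grip in N (left out, the last holds). Time passes only in rows, so rows that do not move let the fingers close. The tool returns the time, the measured TCP pose, the force, the opening and the grip force at its end. only (a regular expression) keeps the lines of the reply that match it, lines (a string "A,B") keeps lines A to B, and quiet returns only ok. Input that does not fit is refused with a message, and nothing moves.
- r.sense(): the state, without advancing time (a new reading comes with each control period).
- r.snapshot(name): name is "scene" or "top"; returns a dict with "pixels" (480x640x3 uint8, blue, green, red), "fx", "fy", "cx", "cy" (pixels), "pose" (4x4, takes a point from camera to world coordinates). Camera axes: x right, y up, looking along -z (the intrinsics and any distortion apply to the point x, -y, -z); pixel columns grow to the right and rows downward; lengths in mm; the calibration is good to about 2 mm. A picture is of the moment at which its call begins. There is no depth.
- r.hand_in(): hands the job in; it is judged then, once.
The state is a dict: "time": time; "joint_pos": joint angles; "qd": joint speeds; "joint_efforts": joint torques, N m; "tool_pos": TCP position; "tcp_rot": TCP orientation; "ft_force": force on the tool from outside, world axes, zero at the start; "wrist_torque": the same for the moment, N m; "finger_gap": finger opening in mm; "grip_force": force on a finger pad.
Only numpy, scipy, OpenCV 4.12 (cv2) and the standard library are available. Lean on these libraries where they do the work, as an engineer would, in place of code of your own. Each camera call takes 0.05 s, during which the arm holds its last target. There are 200 camera calls.

## Working session

There is one attempt and no reset: what is moved stays moved. The work goes in short steps, Python scripts to look and compute and a tool call to move; the robot and the scene stay as the last step left them, time stands still between calls to the robot, and variables do not carry over. Pictures are saved under pics/ and viewed, at most 10 in all, crops included, and the job is handed in when it is done.

```bash
ls; mkdir -p pics; python3 - <<'E'
from bench import r
import cv2,numpy as np
for n in("scene","top"):
    s=r.snapshot(n);cv2.imwrite(f"pics/{n}0.png",s["pixels"]);print(n,s["fx"],s["fy"],s["cx"],s["cy"],[k for k in s]);print(np.round(s["pose"],3).tolist())
print(r.sense())
E
```

```text
bench.py
pics
scene 434.1857217118983 434.1857217118983 313.36218129156293 249.99923863485313 ['pixels', 'fx', 'fy', 'cx', 'cy', 'pose']
[[-0.896, 0.281, -0.344, 261.532], [-0.444, -0.594, 0.67, 650.84], [-0.016, 0.753, 0.657, 726.785], [0.0, 0.0, 0.0, 1.0]]
top 476.1049317057294 476.1049317057294 322.79326252472856 239.03003365525325 ['pixels', 'fx', 'fy', 'cx', 'cy', 'pose']
[[-0.023, 0.984, -0.177, 426.851], [-1.0, -0.026, -0.016, -8.035], [-0.02, 0.176, 0.984, 1100.314], [0.0, 0.0, 0.0, 1.0]]
{'time': 0.1, 'joint_pos': array([-7.85168588e+01,  7.51180372e+00,  8.53241052e+01,  1.13244559e-03,
        8.72612957e+01, -4.89309494e+00]), 'qd': array([-0.09031331, -0.08338508, -0.04840141, -0.09277848,  0.00322677,
       -0.0572443 ]), 'joint_efforts': array([ 1.06153442e-03, -5.70950961e+01, -5.01941192e+01, -1.59488231e-04,
        8.13835912e-03, -1.64522262e-07]), 'tool_pos': array([ 169.09409004, -575.15783335,  230.32845561]), 'tcp_rot': array([-1.79903246e+02, -9.41817465e-03,  1.63761731e+01]), 'ft_force': array([ 0.16347122, -0.36713231, -0.89611734]), 'wrist_torque': array([-0.00449235,  0.0134912 , -0.03161291]), 'grip_force': 0.0, 'finger_gap': 85.13776364044104}
```

View pics/scene0.png

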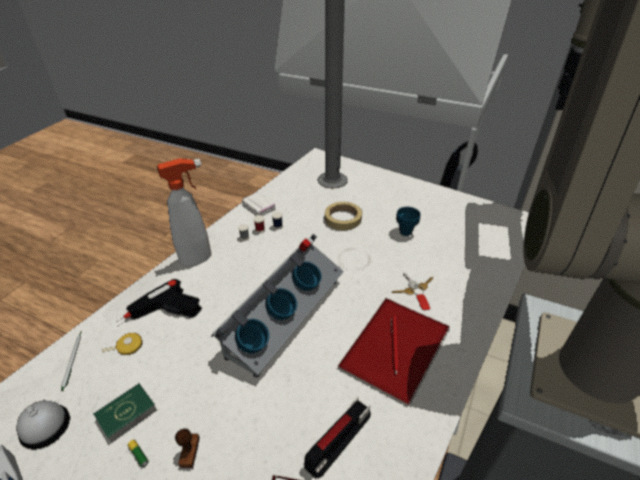

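View pics/top0.png

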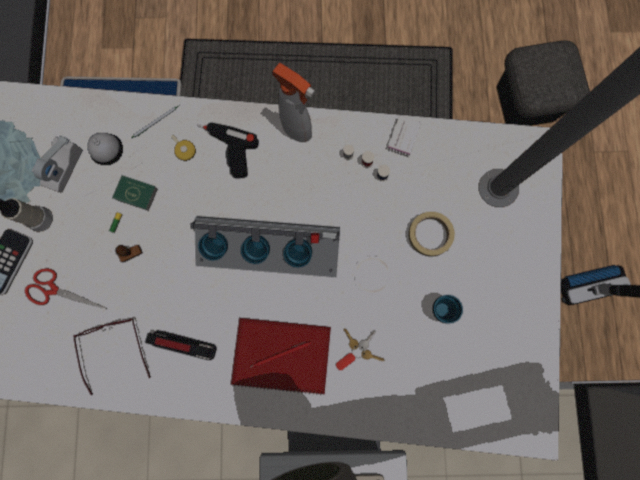

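```bash
cat > h.py <<'E'
from bench import r
import cv2,numpy as np
def ray(s,u,v):
    d=s["pose"][:3,:3]@np.array([(u-s["cx"])/s["fx"],-(v-s["cy"])/s["fy"],-1.]);return s["pose"][:3,3],d/np.linalg.norm(d)
def onz(s,u,v,z):
    o,d=ray(s,u,v);return o+d*(z-o[2])/d[2]
def tri(s1,p1,s2,p2):
    A=np.zeros((3,3));b=np.zeros(3);L=[ray(s1,*p1),ray(s2,*p2)]
    for o,d in L:
        P=np.eye(3)-np.outer(d,d);A+=P;b+=P@o
    x=np.linalg.solve(A,b);return x,max(np.linalg.norm((np.eye(3)-np.outer(d,d))@(x-o)) for o,d in L)
def blobs(s,kind,amin=15):
    h=cv2.cvtColor(s["pixels"],cv2.COLOR_BGR2HSV)
    if kind=="teal": m=cv2.inRange(h,(88,110,20),(110,255,255))
    else: m=cv2.inRange(h,(0,150,90),(8,255,255))|cv2.inRange(h,(172,150,90),(180,255,255))
    m=cv2.morphologyEx(m,cv2.MORPH_CLOSE,np.ones((3,3),np.uint8))
    c=[k for k in cv2.findContours(m,cv2.RETR_EXTERNAL,cv2.CHAIN_APPROX_NONE)[0] if cv2.contourArea(k)>=amin]
    return m,c
def el(c): return cv2.fitEllipse(cv2.convexHull(c))
E
python3 - <<'E'
from h import *
for n in("top","scene"):
    s=r.snapshot(n)
    for k in("teal","red"):
        m,c=blobs(s,k)
        for q in c:
            e=el(q);x,y,w,h=cv2.boundingRect(q)
            z=79.4 if k=="teal" else 100
            print(n,k,(x,y,w,h),cv2.contourArea(q),np.round(e[0],1),np.round(e[1],1),round(e[2]),np.round(onz(s,*e[0],z),1),np.round(onz(s,*e[0],64),1)[:2])
    g=s["pixels"][(200,180)[n=="scene"]:,:]
    if n=="top":cr=[cv2.resize(s["pixels"][205:285,180:350],None,fx=4,fy=4,interpolation=cv2.INTER_CUBIC)]
    else: cr.append(cv2.resize(s["pixels"][200:380,200:430],None,fx=3,fy=3))
cr=[c[:, :680] for c in cr]
cv2.imwrite("pics/c1.png",cr[0]);cv2.imwrite("pics/c2.png",cr[1])
E
```

```text
top teal (433, 296, 29, 26) 552.5 [447.1 308.7] [26.2 28.5] 105 [ 454.  -250.9   79.4] [ 454.4 -254.5]
top teal (565, 266, 56, 21) 509.5 [591.9 276.2] [13.  66.1] 77 [ 515.2 -561.6   79.4] [ 516.5 -569.9]
top teal (284, 239, 28, 28) 509.0 [297.4 252.5] [27.1 28. ] 34 [582.1  64.2  79.4] [584.4  65.3]
top teal (241, 237, 28, 27) 508.0 [254.8 249.2] [26.9 28.2] 54 [591.8 156.8  79.4] [594.3 159.3]
top teal (199, 233, 29, 27) 513.0 [212.7 245.7] [27.  28.2] 82 [602.  249.1  79.4] [604.6 253. ]
top teal (64, 80, 113, 15) 923.0 [147.7  86.7] [ 12.  173.7] 93 [981.6 408.1  79.4] [990.  414.4]
top red (337, 354, 18, 15) 122.5 [345.4 361. ] [ 8.9 21.1] 55 [352.9 -32.4 100. ] [350.2 -33.2]
top red (172, 344, 17, 6) 36.5 [181.2 346.3] [ 4.3 19.3] 101 [389.4 305.3 100. ] [388.1 316.6]
top red (236, 323, 91, 66) 4153.5 [281.1 357.2] [ 82.  100.7] 95 [363.2  99.  100. ] [360.9 102.8]
top red (26, 269, 32, 35) 675.5 [ 42.2 286.2] [29.1 36.6] 35 [520.7 605.9 100. ] [524.1 628. ]
top red (311, 235, 8, 8) 37.0 [314.4 238.6] [8.2 8.8] 110 [608.1  26.  100. ] [614.6  27.3]
top red (247, 134, 6, 7) 26.5
[... 539 characters left out ...]
6  58.6]
scene teal (398, 208, 21, 27) 384.0 [407.3 219.8] [21.7 27.7] 9 [ 442.7 -208.4   79.4] [ 447.  -228.8]
scene red (318, 415, 32, 34) 254.5 [333.4 432.3] [11.  45.2] 43 [380.7 367.1 100. ] [387.5 350.8]
scene red (341, 301, 105, 102) 4962.5 [394.9 354.3] [ 91.6 113.4] 36 [342.5 195.8 100. ] [347.1 169.7]
scene red (417, 295, 12, 15) 83.5 [422.7 301.7] [ 7.7 17.1] 149 [332.8  57.2 100. ] [336.9  23.1]
scene red (168, 280, 8, 6) 24.5 [171.6 282.5] [5.  7.6] 74 [806.6 225.4 100. ] [837.9 200.9]
scene red (303, 240, 7, 6) 24.0 [306.  242.4] [5.1 6.8] 116 [616.4  -4.5 100. ] [636.8 -42.2]
scene red (158, 158, 37, 31) 616.0 [176.7 172. ] [31.  39.5] 86 [1082.6 -122.1  100. ] [1129.7 -166.5]
```

View pics/c1.png

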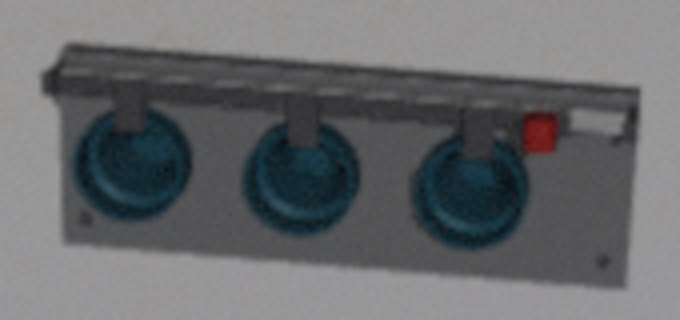

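View pics/c2.png

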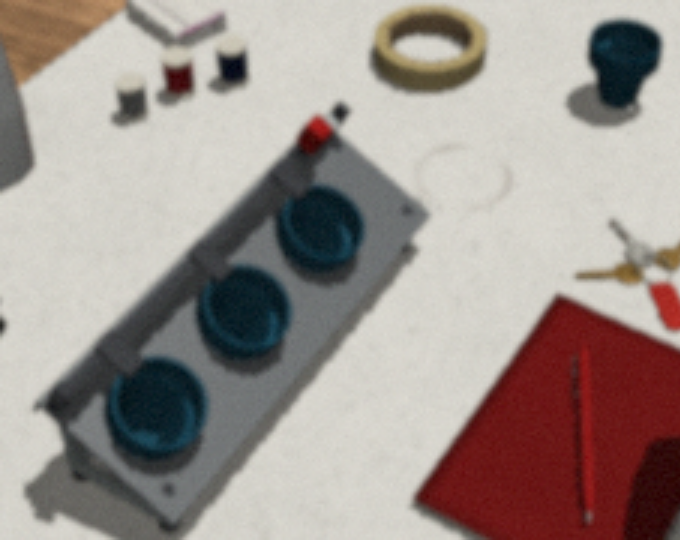

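```bash
cat >> h.py <<'E'
from scipy.spatial.transform import Rotation as Ro
yaw=-6.1; RK=Ro.from_euler("xyz",[0,0,yaw],degrees=True).as_matrix()
W=np.array([599.2,157.3,60.]); PN=RK@Ro.from_euler("y",-28,degrees=True).as_matrix() # cols: up slope, left, normal
def move(p,tilt=28,extra=0):
    st=r.sense();R0=Ro.from_euler("xyz",st["tcp_rot"],degrees=True)
    R1=Ro.from_matrix(RK@Ro.from_euler("y",-tilt,degrees=True).as_matrix()@np.diag([1,-1,-1.]))
    print("rotvec",np.round((R0.inv()*R1).as_rotvec(degrees=True),2),"d",np.round(R0.inv().apply(np.array(p)-st["tool_pos"]),1),"to",np.round(p,1),"at",np.round(st["tool_pos"],1),"t",st["time"])
E
python3 - <<'E'
from h import *
T=r.snapshot("top");S=r.snapshot("scene")
ct={'R':(297.4,252.5),'M':(254.8,249.2),'L':(212.7,245.7),'B':(447.1,308.7),'g':(314.4,238.6)}
cs={'R':(306.3,276),'M':(280.9,303.9),'L':(251.5,335.9),'B':(407.3,219.8),'g':(306,242.4)}
for k in ct:
    x,e=tri(T,ct[k],S,cs[k]);print(k,np.round(x,1),round(e,2),"rack-panel",np.round(PN.T@(x-W),1))
m=(T["pixels"]*0)
# base cup mouth: fit in scene upper rim
for s,b in((S,(395,203,30,36)),(T,(430,292,36,34))):
    x,y,w,h=b;print(cv2.cvtColor(s["pixels"],cv2.COLOR_BGR2HSV)[y:y+h:2,x:x+w:2,2])
E
```

```text
R [582.5  64.4  70.4] 1.04 rack-panel [ -1.1 -94.1  12.3]
M [592.2 157.9  70.6] 1.03 rack-panel [-1.2 -0.1 12.6]
L [602.8 251.1  69.8] 0.86 rack-panel [-1.1 93.7 11.7]
B [ 454.3 -260.2   40.4] 0.76 rack-panel [ -97.3 -430.6   29.5]
g [602.   24.6 127.7] 1.15 rack-panel [  46.7 -131.6   51.9]
[[214 211 212 212 214 213 215 217 212 217 214 214 213 214 215]
 [215 213 210 206 203 193 186 191 205 212 213 215 216 214 216]
 [214 210 173 129  97  82  75  85 100 139 183 206 212 213 212]
 [212 171  83  42  38  37  37  37  32  43  71 131 201 213 213]
 [206 107  37  35  38  43  40  35  33  33  34  45 130 206 213]
 [188  75  40  57  49  49  46  42  37  35  33  27  69 191 214]
 [179  58  65  72  58  47  42  41  38  36  37  32  67 183 215]
 [167  39  52  50  48  39  45  39  38  37  38  48  81 195 216]
 [169  38  25  37  46  52  50  42  43  50  49  48  91 201 213]
 [193  74  28  35  36  39  44  41  37  45  35  35 125 213 216]
 [207 160  56  34  35  34  36  40  37  34  39  76 173 217 211]
 [214 194  72  29  38  38  32  38  38  32  88 173 212 212 213]
 [185 162  68  27  27  38  39  39  34  69 180 212 2
[... 903 characters left out ...]
 31  45  38  26 107 154]
 [ 92  56  68  82  94  92  95  89  87  43  33  23  25  37  35  30  94 151]
 [ 89  59  64  83  93  93  91  91  87  52  25  36  28  29  32  25  93 151]
 [ 92  64  51  71  89  90  87  89  79  34  25  28  30  30  39  28  96 152]
 [ 90  90  44  66  72  89  90  76  38  29  31  27  29  37  28  50 125 153]
 [ 88  90  57  67  62  52  59  36  31  30  30  23  32  40  33  87 150 152]
 [107  94  86  49  68  57  36  36  25  32  30  37  33  29  64 130 152 153]
 [151 134 122  91  64  66  72  55  47  42  41  35  43  78 124 152 151 153]
 [154 153 153 151 149 120  85  77  76  76  74  85 120 145 152 154 156 153]
 [152 153 155 155 152 152 149 149 138 133 143 154 153 153 154 151 152 153]]
```

```bash
python3 - <<'E'
from h import *
T=r.snapshot("top");S=r.snapshot("scene")
print(onz(T,462,308.7,64)+[0,31,0],onz(T,431.5,308.7,42)-[0,31,0],onz(T,447,308.65,60))
# scene: collar axis mid, rows 211-217, edges ~397.5..419.5; foot bottom
g=S["pixels"][:,:,1].astype(float)
for v in(213,215,217,230,232):
    row=g[v,385:430];i=np.argmin(row);th=120
    d=np.where(row<th)[0];print(v,d[0]+385,d[-1]+385,onz(S,(d[0]+d[-1])/2+385,v,55))
# top-back edge of the rim in scene
col=g[195:245,408];print(col.round())
move([602,24.6,128]-PN[:,2]*-60)
E
```

```text
[ 453.67171105 -255.17923612   64.        ] [ 455.79292568 -256.64954667   42.        ] [ 454.63136516 -255.16390797   60.        ]
213 397 419 [ 456.50484442 -269.86796641   55.        ]
215 396 419 [ 455.08958456 -260.93464875   55.        ]
217 396 419 [ 452.53639521 -252.64445142   55.        ]
230 393 412 [ 447.75411865 -195.7665977    55.        ]
232 390 411 [ 449.77266596 -186.09314078   55.        ]
[207. 210. 212. 209. 212. 213. 209. 213. 206. 208. 187. 142.  76.  37.
  31.  28.  31.  32.  37.  33.  38.  31.  29.  27.  41.  34.  34.  31.
  30.  35.  29.  30.  24.  27.  23.  24.  27.  23.  29.  39.  62.  92.
  98. 103. 108. 141. 181. 204. 205. 209.]
rotvec [-5.51 27.64 22.02] d [ 558.5 -464.6   50.3] to [574.   27.6 181. ] at [ 169.2 -575.6  231.1] t 0.4
```

```bash
cat >> h.py <<'E'
def P(u,y,h): return W+PN@np.array([u,y,h])
E
python3 - <<'E'
from h import *
move(P(46.7,-131.6,90)); print(P(46.7,-131.6,38))
E
```

```text
rotvec [-5.51 27.64 22.02] d [ 568.  -460.7   69.9] to [584.2  26.6 161.4] at [ 169.2 -575.6  231.1] t 0.4
[608.47692479  23.95921322 115.47633051]
```

The rows are not in the units I measure in: shifts go in cm. I convert before sending: 400 mm is 40, 350 mm is 35.

step_hand([
  [-1, 5, 4, 5, -4, 0, 44],
  [-2, 9, 8, 10, -8, 0, 44],
  [-2.8, 13.8, 11, 15, -12, 0, 44],
  [-4, 18, 15, 20, -16, 1, 44],
  [-5.51, 27.64, 22.02, 25, -20.5, 2, 44],
  [-5.51, 27.64, 22.02, 30, -24.5, 3.5, 44],
  [-5.51, 27.64, 22.02, 35, -28.5, 4.5, 44],
  [-5.51, 27.64, 22.02, 40, -32.5, 5, 44],
], grip_force=20)

```text
time: 1.4
tool_pos: [450.7, -165.7, 183.2]
tcp_rot: [179.9, -28.1, -6.2]
ft_force: [1.1, -0.5, 0.2]
finger_gap: 43.8
grip_force: 0.0
```

```bash
python3 -c "
from h import *
move(P(46.7,-131.6,90))"
```

```text
rotvec [ 0.09 -0.1  -0.05] d [  88.6 -205.5   71.8] to [584.2  26.6 161.4] at [ 450.7 -165.7  183.2] t 1.4
```

Converted, -205.5 mm is -20.55, -185 mm is -18.5.

step_hand([
  [0, 0, 0, 2.2, -5, 1.8, 44],
  [0, 0, 0, 4.4, -10, 3.6, 44],
  [0, 0, 0, 6.6, -15, 5.4, 44],
  [0, 0, 0, 8, -18.5, 6.5, 44],
  [0, 0, 0, 8.86, -20.55, 7.18, 44],
  [0, 0, 0, 8.86, -20.55, 7.18, 44],
])

```text
time: 2.15
tool_pos: [583.6, 27.1, 161.0]
tcp_rot: [180.0, -28.0, -5.9]
ft_force: [-0.6, 0.2, 0.1]
finger_gap: 44.0
grip_force: 0.0
```

```bash
python3 -c "
from h import *
move(P(46.7,-131.6,38))
S=r.snapshot('scene')['pixels'];T=r.snapshot('top')['pixels']
cv2.imwrite('pics/a.png',np.hstack([cv2.resize(S[180:330,220:370],(400,400)),cv2.resize(T[180:300,260:380],(400,400))]))"
```

```text
rotvec [-0.06  0.03  0.15] d [ 0.8  0.5 52. ] to [608.5  24.  115.5] at [583.6  27.1 161. ] t 2.15
```

View pics/a.png

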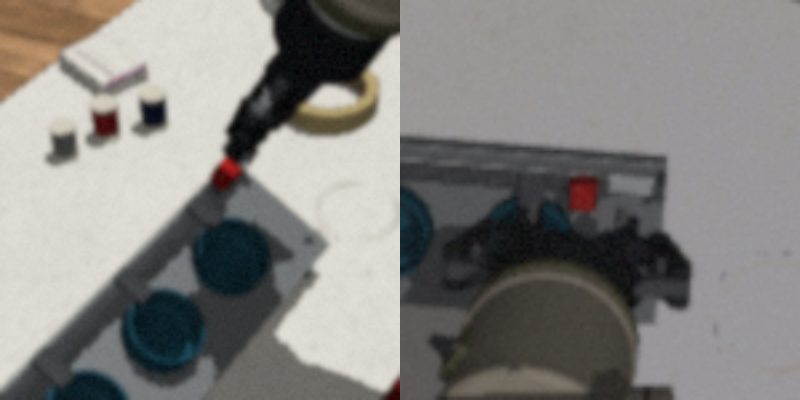

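step_hand([
  [0, 0, 0, 0, 0, 1.4, 44],
  [0, 0, 0, 0.05, 0.05, 2.8, 44],
  [0, 0, 0, 0.08, 0.05, 4.2, 44],
  [0, 0, 0, 0.08, 0.05, 5.1, 44],
  [0, 0, 0, 0.08, 0.05, 5.1, 44],
])

```text
time: 2.88
tool_pos: [607.3, 22.1, 115.2]
tcp_rot: [180.0, -27.9, -6.1]
ft_force: [0.5, -0.4, 0.1]
finger_gap: 43.8
grip_force: 0.0
```

step_hand([
  [0, 0, 0, 0, 0, 0, 0],
  [0, 0, 0, 0, 0, 0, 0],
  [0, 0, 0, 0, 0, 0, 0],
  [0, 0, 0, 0, 0, 0, 0],
], grip_force=20)

```text
time: 3.38
tool_pos: [608.1, 22.5, 117.3]
tcp_rot: [180.0, -28.1, -6.1]
ft_force: [-2.9, 2.1, 4.2]
finger_gap: 15.2
grip_force: 25.8
```

Converted, 34 mm is 3.4, 32 mm is 3.2.

step_hand([
  [0, 0, 0, 0, 0.6, 0, 0],
  [0, 0, 0, 0, 1.2, 0, 0],
  [0, 0, 0, 0, 1.8, 0, 0],
  [0, 0, 0, 0, 2.4, 0, 0],
  [0, 0, 0, 0, 2.9, 0, 0],
  [0, 0, 0, 0, 3.2, 0, 0],
  [0, 0, 0, 0, 3.4, 0, 0],
  [0, 0, 0, 0, 3.4, 0, 0],
])

```text
time: 4.38
tool_pos: [604.7, -8.3, 117.3]
tcp_rot: [-179.7, -28.1, -6.1]
ft_force: [0.8, 23.0, 2.6]
finger_gap: 15.4
grip_force: 25.6
```

step_hand([
  [0, 0, 0, 0, 0.1, 0, 0],
  [0, 0, 0, 0, 0.2, 0, 0],
  [0, 0, 0, 0, 0.3, 0, 0],
  [0, 0, 0, 0, 0.3, 0, 0],
])

```text
time: 4.88
tool_pos: [604.7, -8.6, 117.2]
tcp_rot: [-179.5, -28.1, -6.1]
ft_force: [5.2, 36.5, 1.5]
finger_gap: 15.3
grip_force: 25.5
```

Converted, -80 mm is -8, -60 mm is -6.

step_hand([
  [0, 0, 0, 0, 0, 0, 44],
  [0, 0, 0, 0, 0, 0, 44],
  [0, 0, 0, 0, 0, -5, 44],
  [0, 0, 0, -4, 0, -6, 44],
  [0, 0, 0, -8, 0, -8, 44],
  [0, 0, 0, -8, 0, -8, 44],
])

```text
time: 5.62
tool_pos: [493.9, -3.5, 148.8]
tcp_rot: [179.9, -28.0, -6.1]
ft_force: [-0.1, 0.1, -0.2]
finger_gap: 43.7
grip_force: 0.0
```

```bash
python3 - <<'E'
from h import *
s=r.snapshot("top");q=r.snapshot("scene")
p=[]
for a in(s,q):
    m,c=blobs(a,"red",10)
    for k in c:
        e=np.array(cv2.minAreaRect(k)[0])
        if (a is s and 300<e[0]<350 and 220<e[1]<250) or (a is q and 295<e[0]<330 and 215<e[1]<250): p.append(e);print(e,cv2.boundingRect(k))
if len(p)==2:
    x,e=tri(s,p[0],q,p[1]);print(x,e,PN.T@(x-W))
cv2.imwrite('pics/b.png',np.hstack([cv2.resize(q["pixels"][200:320,240:360],(400,400)),cv2.resize(s["pixels"][200:300,260:360],(400,400))]))
E
```

```text
[330.  239.5] (327, 236, 7, 8)
[314.00003052 234.00003052] (311, 232, 7, 6)
[598.98573184  -7.74819135 128.19740031] 1.2922944008438206 [  47.31437031 -164.13644828   52.08083618]
```

View pics/b.png

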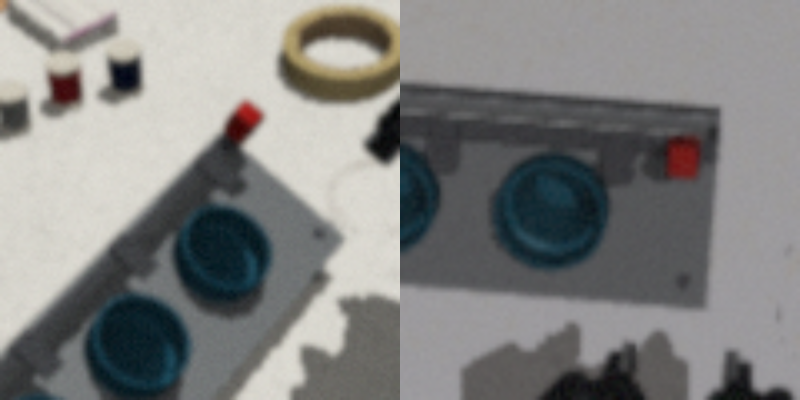

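```bash
python3 -c "
from h import *
move(P(47,-133,75))
move(P(47,-133,42))"
```

```text
rotvec [ 0.06 -0.14 -0.03] d [ 79.2 -38.1  44.9] to [591.3  24.4 148.3] at [496.7  -3.7 150.5] t 5.725
rotvec [ 0.06 -0.14 -0.03] d [ 79.2 -38.1  77.9] to [606.7  22.7 119.1] at [496.7  -3.7 150.5] t 5.725
```

step_hand([
  [0, 0, 0, 4, -2, 2.2, 0],
  [0, 0, 0, 7.92, -3.81, 4.49, 0],
  [0, 0, 0, 7.92, -3.81, 4.49, 0],
  [0, 0, 0, 7.92, -3.81, 6, 0],
  [0, 0, 0, 7.92, -3.81, 7.79, 0],
  [0, 0, 0, 7.92, -3.81, 7.79, 0],
], grip_force=40)

```text
time: 6.48
tool_pos: [605.6, 23.0, 116.4]
tcp_rot: [180.0, -27.8, -6.1]
ft_force: [-0.1, -0.6, 0.2]
finger_gap: 0.3
grip_force: 0.0
```

step_hand([
  [0, 0, 0, 0, 0.3, 0, 0],
  [0, 0, 0, 0, 0.5, 0, 0],
  [0, 0, 0, 0, 0.7, 0, 0],
  [0, 0, 0, 0, 0.7, 0, 0],
])

```text
time: 6.98
tool_pos: [605.6, 16.4, 118.7]
tcp_rot: [180.0, -28.0, -6.1]
ft_force: [0.6, 0.3, 0.9]
finger_gap: -0.0
grip_force: 0.0
```

Converted, 3 mm is 0.3, 2 mm is 0.2.

step_hand([
  [0, 0, 0, 0, 0.1, 0, 0],
  [0, 0, 0, 0, 0.2, 0, 0],
  [0, 0, 0, 0, 0.3, 0, 0],
  [0, 0, 0, 0, 0.3, 0, 0],
])

```text
time: 7.48
tool_pos: [605.2, 13.8, 118.2]
tcp_rot: [180.0, -28.0, -6.1]
ft_force: [-0.3, 1.8, -0.4]
finger_gap: 0.1
grip_force: 0.6
```

step_hand([
  [0, 0, 0, 0, 0.1, 0, 0],
  [0, 0, 0, 0, 0.2, 0, 0],
  [0, 0, 0, 0, 0.2, 0, 0],
])

```text
time: 7.85
tool_pos: [605.1, 13.3, 118.2]
tcp_rot: [-179.9, -28.0, -6.1]
ft_force: [1.0, 10.2, -0.4]
finger_gap: -0.2
grip_force: 5.4
```

step_hand([
  [0, 0, 0, 0, 0.2, 0, 0],
  [0, 0, 0, 0, 0.4, 0, 0],
  [0, 0, 0, 0, 0.5, 0, 0],
  [0, 0, 0, 0, 0.5, 0, 0],
  [0, 0, 0, 0, 0.5, 0, 0],
])

```text
time: 8.48
tool_pos: [604.9, 12.5, 118.2]
tcp_rot: [-179.5, -28.0, -6.1]
ft_force: [6.2, 33.9, -4.1]
finger_gap: -0.0
grip_force: 16.9
```

```bash
python3 -c "
from h import *
s=r.snapshot('top')['pixels'];cv2.imwrite('pics/top_c.png',s)
h=cv2.cvtColor(s,cv2.COLOR_BGR2HSV)
a=cv2.imread('pics/top0.png')
for im in(a,s):
  d=im.astype(float);w=np.clip(d[:,:,2]-d[:,:,1]-25,0,None)
  w=w[228:250,300:345];xs=np.arange(300,345);ys=np.arange(228,250);print((w.sum(0)*xs).sum()/w.sum(),(w.sum(1)*ys).sum()/w.sum(),w.sum());print(w.sum(0).round())
"
```

```text
314.48938053097345 238.14542772861358 3390.0
[  0.   0.   0.   0.   0.   0.   0.   0.   0.   0.   0. 277. 442. 472.
 496. 502. 506. 448. 247.   0.   0.   0.   0.   0.   0.   0.   0.   0.
   0.   0.   0.   0.   0.   0.   0.   0.   0.   0.   0.   0.   0.   0.
   0.   0.   0.]
330.4090019569472 237.8542074363992 2044.0
[  0.   0.   0.   0.   0.   0.   0.   0.   0.   0.   0.   0.   0.   0.
   0.   0.   0.   0.   0.   0.   0.   0.   0.   0.   0.   0.   0. 118.
 305. 333. 321. 306. 283. 251. 127.   0.   0.   0.   0.   0.   0.   0.
   0.   0.   0.]
```

Converted, -40 mm is -4, -10 mm is -1.

step_hand([
  [0, 0, 0, 0, -1.2, -1, 0],
  [0, 0, 0, 0, -1.2, -4, 76],
  [0, 0, 0, -2, -4, -5, 76],
  [0, 0, 0, -4.8, -6, -4, 76],
  [0, 0, 0, -4.8, -6, -4, 76],
], grip_force=40)

```text
time: 9.15
tool_pos: [547.7, 73.9, 128.5]
tcp_rot: [179.9, -27.8, -5.9]
ft_force: [0.4, -0.3, 0.4]
finger_gap: 71.9
grip_force: 0.0
```

```bash
python3 -c "
from h import *
move(P(-1,-94,50))
move(P(-1,-94,2))"
```

```text
rotvec [0.01 0.21 0.14] d [ 4.3  5.6 30.3] to [565.   66.4 103.7] at [547.7  73.9 128.5] t 9.15
rotvec [0.01 0.21 0.14] d [ 4.5  5.6 78.3] to [587.4  64.   61.3] at [547.7  73.9 128.5] t 9.15
```

Converted, 30 mm is 3, 15 mm is 1.5.

step_hand([
  [0, 0, 0, 0.43, 0.56, 1.5, 76],
  [0, 0, 0, 0.43, 0.56, 3, 76],
  [0, 0, 0, 0.43, 0.56, 3, 76],
  [0, 0, 0, 0.43, 0.56, 3, 76],
])

```text
time: 9.65
tool_pos: [567.6, 65.0, 107.1]
tcp_rot: [180.0, -28.0, -6.1]
ft_force: [-0.2, 0.1, -0.3]
finger_gap: 76.3
grip_force: 0.0
```

```bash
python3 -c "
from h import *
move(P(-1,-94,2))
S=r.snapshot('scene')['pixels'];T=r.snapshot('top')['pixels']
cv2.imwrite('pics/d.png',np.hstack([cv2.resize(S[200:320,240:360],(400,400)),cv2.resize(T[200:300,240:340],(400,400))]))"
```

```text
rotvec [ 0.03 -0.03 -0.01] d [-4.  -1.2 49.8] to [587.4  64.   61.3] at [567.6  65.  107.1] t 9.65
```

View pics/d.png

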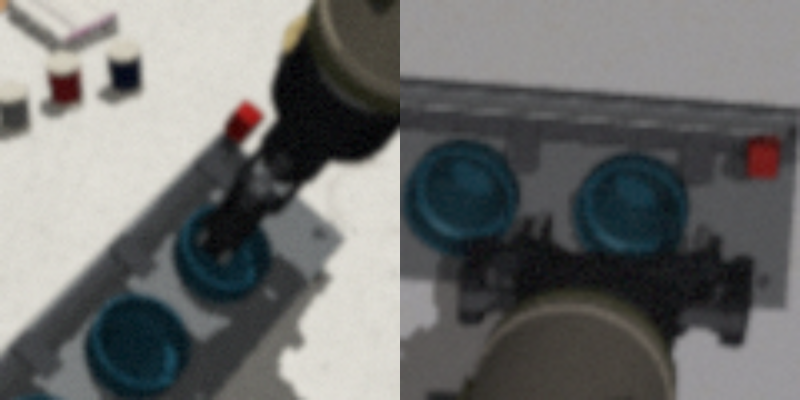

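Converted, -4 mm is -0.4, -1 mm is -0.1.

step_hand([
  [0, 0, 0, -0.4, -0.1, 1.2, 76],
  [0, 0, 0, -0.4, -0.1, 2.4, 76],
  [0, 0, 0, -0.4, -0.1, 3.4, 76],
  [0, 0, 0, -0.4, -0.1, 4.2, 76],
  [0, 0, 0, -0.4, -0.1, 4.2, 76],
])

```text
time: 10.38
tool_pos: [583.0, 64.5, 66.3]
tcp_rot: [180.0, -27.9, -6.1]
ft_force: [0.2, 0.1, 0.3]
finger_gap: 76.6
grip_force: 0.0
```

```bash
python3 -c "
from h import *
move(P(-1,-94,2))"
```

```text
rotvec [0.03 0.09 0.01] d [1.5 0.  6.5] to [587.4  64.   61.3] at [583.   64.5  66.3] t 10.375
```

step_hand([
  [0, 0, 0, 0.05, 0, 0.3, 76],
  [0, 0, 0, 0.1, 0, 0.65, 76],
  [0, 0, 0, 0.1, 0, 0.65, 76],
  [0, 0, 0, 0.1, 0, 0.65, 50],
  [0, 0, 0, 0.1, 0, 0.65, 50],
  [0, 0, 0, 0.1, 0, 0.65, 50],
  [0, 0, 0, 0.1, 0, 0.65, 50],
], grip_force=25)

```text
time: 11.25
tool_pos: [587.3, 64.2, 62.4]
tcp_rot: [180.0, -28.0, -6.1]
ft_force: [-5.1, -0.8, 4.9]
finger_gap: 61.5
grip_force: 26.8
```

Converted, -15 mm is -1.5, -100 mm is -10.

step_hand([
  [0, 0, 0, 0, 0, -0.5, 50],
  [0, 0, 0, 0, 0, -1.5, 50],
  [0, 0, 0, 0, 0, -3, 50],
  [0, 0, 0, 0, 0, -5, 50],
  [0, 0, 0, 0, 0, -7, 50],
  [0, 0, 0, 0, 0, -9, 50],
  [0, 0, 0, 0, 0, -10, 50],
  [0, 0, 0, 0, 0, -10, 50],
])

```text
time: 12.25
tool_pos: [541.1, 69.4, 151.7]
tcp_rot: [-180.0, -28.1, -6.1]
ft_force: [0.4, -1.1, -1.0]
finger_gap: 61.4
grip_force: 28.0
```

```bash
python3 -c "
from h import *
move([454,-255.5,135],0)"
```

```text
rotvec [-1.000e-02 -2.813e+01  1.000e-02] d [-53.8 332.3  -9.9] to [ 454.  -255.5  135. ] at [541.1  69.4 151.7] t 12.25
```

step_hand([
  [0, -4, 0, -0.4, 2, -0.5, 50],
  [0, -9, 0, -1.2, 6, -1, 50],
  [0, -14, 0, -2, 11, -1.2, 50],
  [0, -20, 0, -2.8, 16, -1.2, 50],
  [0, -25, 0, -3.6, 21, -1.2, 50],
  [0, -28.1, 0, -4.4, 26, -1, 50],
  [0, -28.1, 0, -5, 31, -1, 50],
  [0, -28.1, 0, -5.38, 33.23, -0.99, 50],
])

```text
time: 13.25
tool_pos: [452.4, -258.1, 132.5]
tcp_rot: [-180.0, 0.2, -6.2]
ft_force: [-0.7, 1.1, -0.8]
finger_gap: 61.3
grip_force: 28.0
```

step_hand([
  [0, 0, 0, 0, 0, 0, 50],
  [0, 0, 0, 0, 0, 0, 50],
])

```text
time: 13.5
tool_pos: [453.3, -255.0, 133.3]
tcp_rot: [-180.0, 0.2, -6.1]
ft_force: [-0.2, 0.5, -1.0]
finger_gap: 61.7
grip_force: 28.0
```

```bash
python3 - <<'E'
from h import *
move([454,-255.5,135],0)
s=r.snapshot("top");q=r.snapshot("scene")
cv2.imwrite('pics/e.png',np.hstack([cv2.resize(q["pixels"][150:270,340:460],(400,400)),cv2.resize(s["pixels"][250:350,390:490],(400,400))]))
E
```

```text
rotvec [-0.04  0.15 -0.02] d [ 0.8  0.4 -1.7] to [ 454.  -255.5  135. ] at [ 453.3 -255.   133.3] t 13.5
```

View pics/e.png

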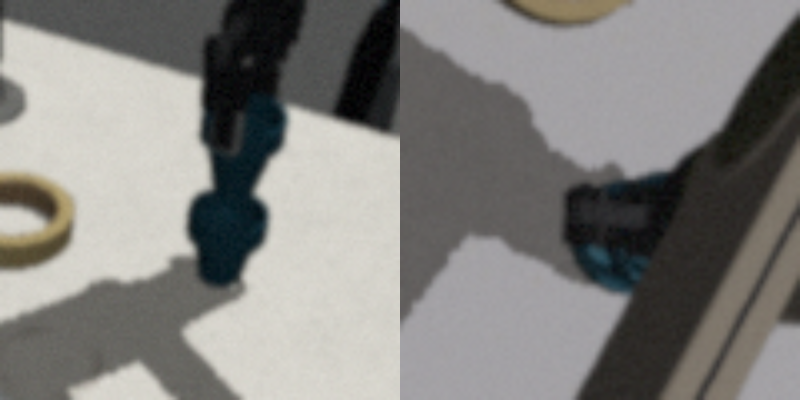

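```bash
python3 - <<'E'
from h import *
q=r.snapshot("scene");s=r.snapshot("top")
h=cv2.cvtColor(q["pixels"],cv2.COLOR_BGR2HSV)
m=cv2.inRange(h,(85,100,15),(112,255,255))|(q["pixels"].max(2)<60).astype(np.uint8)*255
for v in list(range(180,201,2))+list(range(204,238,2)):
    d=np.where(m[v,385:445])[0]+385
    if len(d):
        u=(d[0]+d[-1])/2;o,dd=ray(q,u,v);p=o+dd*(-255.5-o[1])/dd[1];print(v,d[0],d[-1],np.round(p,1))
E
```

```text
180 401 444 [ 431.5 -255.5  169.3]
182 402 444 [ 429.5 -255.5  164.2]
184 402 444 [ 428.7 -255.5  158.9]
186 401 424 [ 452.8 -255.5  146.7]
188 401 424 [ 452.1 -255.5  141.2]
190 401 423 [ 452.5 -255.5  135.3]
192 402 423 [ 450.5 -255.5  130. ]
194 403 422 [ 449.8 -255.5  124.4]
196 403 419 [ 452.6 -255.5  117.7]
198 404 418 [ 451.9 -255.5  112. ]
200 404 417 [ 452.3 -255.5  105.8]
204 405 415 [ 452.  -255.5   93.8]
206 405 414 [ 452.5 -255.5   87.6]
208 402 414 [ 455.4 -255.5   80.5]
210 399 416 [ 455.9 -255.5   74.1]
212 398 418 [ 453.9 -255.5   68.5]
214 397 418 [ 454.3 -255.5   62.1]
216 397 418 [ 453.5 -255.5   55.9]
218 397 418 [ 452.7 -255.5   49.8]
220 397 418 [ 451.9 -255.5   43.6]
222 399 417 [ 449.8 -255.5   37.8]
224 400 415 [ 450.3 -255.5   31.1]
226 400 413 [ 452.1 -255.5   23.9]
228 399 412 [ 453.9 -255.5   16.7]
230 399 411 [ 454.3 -255.5    9.8]
232 400 410 [ 453.5 -255.5    3.3]
234 401 409 [ 452.7 -255.5   -3.2]
```

The rows are not in the units I measure in: shifts go in cm. I convert before sending: 22 mm is 2.2, 61 mm is 6.1.

step_hand([
  [0, 0, 0, 0.07, 0.03, 1, 50],
  [0, 0, 0, 0.07, 0.03, 2.2, 50],
  [0, 0, 0, 0.07, 0.03, 3.4, 50],
  [0, 0, 0, 0.07, 0.03, 4.6, 50],
  [0, 0, 0, 0.07, 0.03, 5.4, 50],
  [0, 0, 0, 0.07, 0.03, 5.9, 50],
  [0, 0, 0, 0.07, 0.03, 6.1, 50],
  [0, 0, 0, 0.07, 0.03, 6.1, 50],
])

```text
time: 14.7
tool_pos: [454.2, -256.2, 73.3]
tcp_rot: [180.0, 0.1, -6.1]
ft_force: [1.0, 0.4, -0.2]
finger_gap: 61.3
grip_force: 28.0
```

step_hand([
  [0, 0, 0, 0, 0, 0.1, 50],
  [0, 0, 0, 0, 0, 0.2, 50],
  [0, 0, 0, 0, 0, 0.3, 50],
  [0, 0, 0, 0, 0, 0.3, 50],
])

```text
time: 15.2
tool_pos: [453.9, -256.0, 70.0]
tcp_rot: [180.0, 0.1, -6.1]
ft_force: [-0.2, 0.2, -0.4]
finger_gap: 61.2
grip_force: 28.0
```

step_hand([
  [0, 0, 0, 0, 0, 0.1, 50],
  [0, 0, 0, 0, 0, 0.2, 50],
  [0, 0, 0, 0, 0, 0.2, 50],
])

```text
time: 15.58
tool_pos: [453.9, -256.0, 68.0]
tcp_rot: [180.0, 0.1, -6.1]
ft_force: [0.3, 0.6, -0.4]
finger_gap: 61.6
grip_force: 28.0
```

step_hand([
  [0, 0, 0, 0, 0, 0.1, 50],
  [0, 0, 0, 0, 0, 0.2, 50],
  [0, 0, 0, 0, 0, 0.2, 50],
])

```text
time: 15.95
tool_pos: [454.6, -256.2, 67.3]
tcp_rot: [180.0, 0.0, -6.1]
ft_force: [-1.2, 1.8, 9.2]
finger_gap: 61.1
grip_force: 29.0
```

Converted, -80 mm is -8, -50 mm is -5.

step_hand([
  [0, 0, 0, 0, 0, -0.07, 66],
  [0, 0, 0, 0, 0, -0.07, 76],
  [0, 0, 0, 0, 0, -0.07, 76],
  [0, 0, 0, 0, 0, -0.4, 76],
  [0, 0, 0, 0, 0, -2, 76],
  [0, 0, 0, 0, 0, -5, 76],
  [0, 0, 0, 0, 0, -8, 76],
  [0, 0, 0, 0, 0, -8, 76],
])

```text
time: 16.95
tool_pos: [456.2, -257.5, 150.5]
tcp_rot: [179.8, -0.3, -6.1]
ft_force: [1.1, -0.8, -0.1]
finger_gap: 75.7
grip_force: 0.0
```

```bash
python3 - <<'E'
from h import *
move(P(-1,0,50))
q=r.snapshot("scene");s=r.snapshot("top")
h=cv2.cvtColor(q["pixels"],cv2.COLOR_BGR2HSV)
m=cv2.inRange(h,(85,100,15),(112,255,255))|(q["pixels"].max(2)<60).astype(np.uint8)*255
for v in list(range(190,236,2)):
    d=np.where(m[v,385:435])[0]+385
    if len(d):
        u=(d[0]+d[-1])/2;o,dd=ray(q,u,v);p=o+dd*(-255.5-o[1])/dd[1];print(v,d[0],d[-1],np.round(p,1))
cv2.imwrite('pics/f.png',np.hstack([cv2.resize(q["pixels"][150:270,340:460],(400,400)),cv2.resize(s["pixels"][250:350,390:490],(400,400))]))
E
```

```text
rotvec [ 0.21 27.74  0.06] d [  73.5 -427.8   45.6] to [575.  159.9 103.7] at [ 456.2 -257.5  150.5] t 16.95
202 401 415 [ 457.7 -255.5   98.2]
204 399 418 [ 455.7 -255.5   92.7]
206 398 419 [ 455.  -255.5   86.8]
208 398 419 [ 454.2 -255.5   80.9]
210 398 419 [ 453.4 -255.5   74.9]
212 398 419 [ 452.6 -255.5   68.9]
214 397 419 [ 453.1 -255.5   62.4]
216 397 418 [ 453.5 -255.5   55.9]
218 397 418 [ 452.7 -255.5   49.8]
220 397 418 [ 451.9 -255.5   43.6]
222 399 417 [ 449.8 -255.5   37.8]
224 400 415 [ 450.3 -255.5   31.1]
226 399 413 [ 453.4 -255.5   23.5]
228 399 412 [ 453.9 -255.5   16.7]
230 399 411 [ 454.3 -255.5    9.8]
232 400 410 [ 453.5 -255.5    3.3]
234 402 410 [ 450.1 -255.5   -2.3]
```

View pics/f.png

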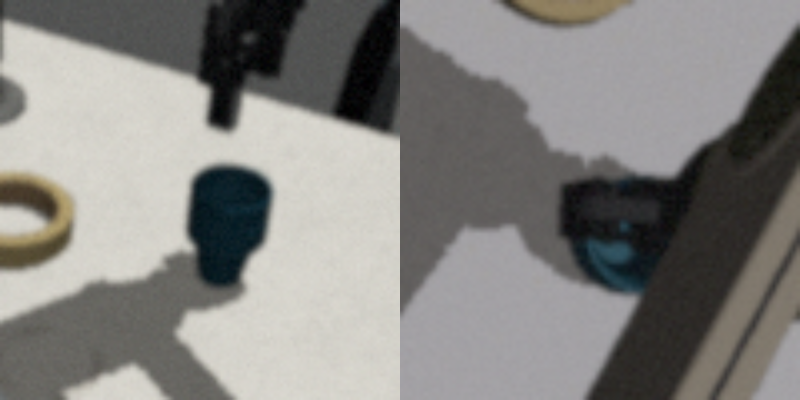

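Converted, 44 mm is 4.4, 16 mm is 1.6.

step_hand([
  [0, 4, 0, 0.8, -4, 0, 76],
  [0, 9, 0, 1.6, -9, 0, 76],
  [0, 14, 0, 2.4, -14.5, 0, 76],
  [0, 19, 0, 3.4, -20, 0, 76],
  [0, 23, 0, 4.4, -25.5, 0.5, 76],
  [0.2, 27.7, 0, 5.4, -31, 1, 76],
  [0.2, 27.7, 0, 6, -36.5, 1.5, 76],
  [0.2, 27.7, 0, 6.7, -40.5, 2.8, 76],
])

```text
time: 18.05
tool_pos: [563.3, 142.1, 117.3]
tcp_rot: [-179.8, -27.6, -6.0]
ft_force: [0.6, -0.6, -0.0]
finger_gap: 75.7
grip_force: 0.0
```

step_hand([
  [0, 0, 0, 0.3, -1.1, 0.8, 76],
  [0, 0, 0, 0.5, -2.1, 1.6, 76],
  [0, 0, 0, 0.5, -2.1, 1.6, 76],
  [0, 0, 0, 0.5, -2.1, 1.6, 76],
])

```text
time: 18.55
tool_pos: [577.0, 158.8, 105.3]
tcp_rot: [-179.8, -27.5, -6.1]
ft_force: [-0.2, 0.1, 0.3]
finger_gap: 75.9
grip_force: 0.0
```

```bash
python3 -c "
from h import *
move(P(-1,0,50))
move(P(-1,0,2))"
```

```text
rotvec [-0.14  0.47 -0.03] d [-2.7 -0.9  0.5] to [575.  159.9 103.7] at [577.  158.8 105.3] t 18.55
rotvec [-0.14  0.47 -0.03] d [-2.3 -0.8 48.5] to [597.4 157.5  61.3] at [577.  158.8 105.3] t 18.55
```

step_hand([
  [-0.1, 0.5, 0, -0.23, -0.08, 1.2, 76],
  [-0.1, 0.5, 0, -0.23, -0.08, 2.4, 76],
  [-0.1, 0.5, 0, -0.23, -0.08, 3.4, 76],
  [-0.1, 0.5, 0, -0.23, -0.08, 4.2, 76],
  [-0.1, 0.5, 0, -0.23, -0.08, 4.2, 76],
])

```text
time: 19.18
tool_pos: [594.9, 158.0, 66.7]
tcp_rot: [-179.9, -28.0, -6.1]
ft_force: [-0.0, -0.5, 0.6]
finger_gap: 76.2
grip_force: 0.0
```

```bash
python3 -c "
from h import *
move(P(-1,0,2))"
```

```text
rotvec [-0.04 -0.02 -0.04] d [-0.3  0.2  6. ] to [597.4 157.5  61.3] at [594.9 158.   66.7] t 19.175
```

Converted, 6 mm is 0.6, 3 mm is 0.3.

step_hand([
  [0, 0, 0, 0, 0, 0.3, 76],
  [0, 0, 0, 0, 0, 0.6, 76],
  [0, 0, 0, 0, 0, 0.6, 50],
  [0, 0, 0, 0, 0, 0.6, 50],
  [0, 0, 0, 0, 0, 0.6, 50],
  [0, 0, 0, 0, 0, 0.6, 50],
], grip_force=25)

```text
time: 19.92
tool_pos: [598.0, 158.1, 62.6]
tcp_rot: [-179.9, -28.1, -6.1]
ft_force: [-1.9, 0.1, 1.9]
finger_gap: 61.3
grip_force: 27.4
```

step_hand([
  [0, 0, 0, 0, 0, -0.5, 50],
  [0, 0, 0, 0, 0, -1.5, 50],
  [0, 0, 0, 0, 0, -3, 50],
  [0, 0, 0, 0, 0, -5, 50],
  [0, 0, 0, 0, 0, -7, 50],
  [0, 0, 0, 0, 0, -9, 50],
  [0, 0, 0, 0, 0, -10, 50],
  [0, 0, 0, 0, 0, -10, 50],
])

```text
time: 20.92
tool_pos: [551.5, 163.2, 151.9]
tcp_rot: [-179.8, -28.2, -6.2]
ft_force: [-0.1, 0.2, -0.6]
finger_gap: 61.6
grip_force: 27.4
```

```bash
python3 -c "
from h import *
move([454.6,-256,160],0)"
```

```text
rotvec [-1.400e-01 -2.821e+01 -2.000e-02] d [-41.5 427.1 -32.6] to [ 454.6 -256.   160. ] at [551.5 163.2 151.9] t 20.925
```

Converted, 400 mm is 40, 360 mm is 36.

step_hand([
  [0, -4, 0, -0.4, 2, -1, 50],
  [0, -9, 0, -0.8, 6.5, -2, 50],
  [0, -14, 0, -1.4, 12, -3, 50],
  [0, -20, 0, -2, 18, -3.2, 50],
  [0, -25, 0, -2.6, 24, -3.2, 50],
  [-0.1, -28.2, 0, -3.2, 30, -3.2, 50],
  [-0.1, -28.2, 0, -3.7, 36, -3.26, 50],
  [-0.1, -28.2, 0, -4, 40, -3.26, 50],
])

```text
time: 21.92
tool_pos: [457.2, -232.1, 158.7]
tcp_rot: [-180.0, 0.2, -6.2]
ft_force: [-0.7, 0.7, 0.2]
finger_gap: 61.0
grip_force: 27.6
```

step_hand([
  [0, 0, 0, -0.05, 1.5, 0, 50],
  [0, 0, 0, -0.15, 2.7, 0, 50],
  [0, 0, 0, -0.15, 2.7, 0, 50],
  [0, 0, 0, -0.15, 2.7, 0, 50],
])

```text
time: 22.42
tool_pos: [454.2, -255.1, 160.0]
tcp_rot: [-180.0, 0.1, -6.1]
ft_force: [-0.6, -0.3, -0.8]
finger_gap: 61.3
grip_force: 27.6
```

```bash
python3 - <<'E'
from h import *
move([454.6,-256,160],0);move([454.6,-256,90],0)
q=r.snapshot("scene")
h=cv2.cvtColor(q["pixels"],cv2.COLOR_BGR2HSV)
m=cv2.inRange(h,(85,100,15),(112,255,255))|(q["pixels"].max(2)<60).astype(np.uint8)*255
for v in list(range(172,222,2)):
    d=np.where(m[v,385:428])[0]+385
    if len(d):
        u=(d[0]+d[-1])/2;o,dd=ray(q,u,v);p=o+dd*(-255.5-o[1])/dd[1];print(v,d[0],d[-1],np.round(p,1))
E
```

```text
rotvec [-0.01  0.09  0.04] d [ 0.5  0.8 -0. ] to [ 454.6 -256.   160. ] at [ 454.2 -255.1  160. ] t 22.425
rotvec [-0.01  0.09  0.04] d [ 0.6  0.9 70. ] to [ 454.6 -256.    90. ] at [ 454.2 -255.1  160. ] t 22.425
172 402 426 [ 454.5 -255.5  185.3]
174 403 426 [ 452.5 -255.5  180.3]
176 403 426 [ 451.8 -255.5  175. ]
178 402 426 [ 452.2 -255.5  169.4]
180 402 427 [ 450.3 -255.5  164.3]
182 403 425 [ 450.7 -255.5  158.6]
184 404 424 [ 450.  -255.5  153.2]
186 405 422 [ 450.4 -255.5  147.4]
188 405 420 [ 452.1 -255.5  141.2]
190 405 419 [ 452.5 -255.5  135.3]
192 406 418 [ 451.7 -255.5  129.7]
194 406 417 [ 452.2 -255.5  123.7]
196 406 417 [ 451.4 -255.5  118. ]
198 407 415 [ 451.9 -255.5  112. ]
200 406 414 [ 453.6 -255.5  105.5]
202 401 415 [ 457.7 -255.5   98.2]
204 399 418 [ 455.7 -255.5   92.7]
206 398 419 [ 455.  -255.5   86.8]
208 398 419 [ 454.2 -255.5   80.9]
210 398 419 [ 453.4 -255.5   74.9]
212 398 419 [ 452.6 -255.5   68.9]
214 397 419 [ 453.1 -255.5   62.4]
216 397 418 [ 453.5 -255.5   55.9]
218 397 418 [ 452.7 -255.5   49.8]
220 397 418 [ 451.9 -255.5   43.6]
```

step_hand([
  [0, 0, 0, 0.12, 0.09, 1, 50],
  [0, 0, 0, 0.12, 0.09, 2.4, 50],
  [0, 0, 0, 0.12, 0.09, 3.8, 50],
  [0, 0, 0, 0.12, 0.09, 5, 50],
  [0, 0, 0, 0.12, 0.09, 6, 50],
  [0, 0, 0, 0.12, 0.09, 6.5, 50],
  [0, 0, 0, 0.12, 0.09, 6.7, 50],
  [0, 0, 0, 0.12, 0.09, 6.7, 50],
])

```text
time: 23.48
tool_pos: [455.0, -257.3, 93.3]
tcp_rot: [180.0, 0.1, -6.1]
ft_force: [0.1, 0.5, 0.0]
finger_gap: 61.0
grip_force: 27.6
```

step_hand([
  [0, 0, 0, 0, 0, 0.1, 50],
  [0, 0, 0, 0, 0, 0.2, 50],
  [0, 0, 0, 0, 0, 0.2, 50],
])

```text
time: 23.85
tool_pos: [454.9, -257.2, 91.0]
tcp_rot: [180.0, 0.1, -6.1]
ft_force: [0.2, 0.4, -0.5]
finger_gap: 61.0
grip_force: 27.6
```

step_hand([
  [0, 0, 0, 0, 0, 0.1, 50],
  [0, 0, 0, 0, 0, 0.2, 50],
  [0, 0, 0, 0, 0, 0.2, 50],
])

```text
time: 24.22
tool_pos: [454.9, -257.2, 89.1]
tcp_rot: [180.0, 0.1, -6.1]
ft_force: [0.3, 0.5, 0.2]
finger_gap: 61.4
grip_force: 27.6
```

step_hand([
  [0, 0, 0, 0, 0.03, 0.1, 50],
  [0, 0, 0, 0, 0, 0.15, 50],
  [0, 0, 0, 0, 0, 0.15, 50],
])

```text
time: 24.6
tool_pos: [455.7, -257.4, 89.0]
tcp_rot: [180.0, -0.0, -6.1]
ft_force: [-2.7, 3.0, 9.3]
finger_gap: 61.3
grip_force: 28.7
```

Seated at 89.0 (22 mm above the last). Release and check.

step_hand([
  [0, 0, 0, 0, 0, -0.07, 66],
  [0, 0, 0, 0, 0, -0.07, 76],
  [0, 0, 0, 0, 0, -0.07, 76],
  [0, 0, 0, 0, 0, -0.4, 76],
  [0, 0, 0, 0, 0, -2, 76],
  [0, 0, 0, 0, 0, -5, 76],
  [0, 0, 0, 0, 0, -8, 76],
  [0, 0, 0, 0, 0, -8, 76],
])

```text
time: 25.6
tool_pos: [457.0, -258.6, 172.0]
tcp_rot: [179.8, -0.3, -6.1]
ft_force: [0.3, -0.7, -0.8]
finger_gap: 76.1
grip_force: 0.0
```

```bash
python3 - <<'E'
from h import *
move(P(-1,94,80))
q=r.snapshot("scene")
h=cv2.cvtColor(q["pixels"],cv2.COLOR_BGR2HSV)
m=cv2.inRange(h,(85,100,15),(112,255,255))|(q["pixels"].max(2)<60).astype(np.uint8)*255
for v in list(range(188,236,2)):
    d=np.where(m[v,385:428])[0]+385
    if len(d):
        u=(d[0]+d[-1])/2;o,dd=ray(q,u,v);p=o+dd*(-255.5-o[1])/dd[1];print(v,d[0],d[-1],np.round(p,1))
E
```

```text
rotvec [ 0.2  27.75  0.03] d [  58.4 -522.8   40.2] to [571.  254.9 130.2] at [ 457.  -258.6  172. ] t 25.6
194 403 415 [ 458.3 -255.5  122. ]
196 400 419 [ 456.3 -255.5  116.6]
198 400 421 [ 453.1 -255.5  111.6]
200 399 421 [ 453.6 -255.5  105.5]
202 399 421 [ 452.8 -255.5   99.7]
204 399 420 [ 453.2 -255.5   93.5]
206 398 420 [ 453.7 -255.5   87.2]
208 398 420 [ 452.9 -255.5   81.3]
210 398 419 [ 453.4 -255.5   74.9]
212 398 419 [ 452.6 -255.5   68.9]
214 397 419 [ 453.1 -255.5   62.4]
216 397 418 [ 453.5 -255.5   55.9]
218 397 418 [ 452.7 -255.5   49.8]
220 397 418 [ 451.9 -255.5   43.6]
222 399 417 [ 449.8 -255.5   37.8]
224 399 415 [ 451.6 -255.5   30.7]
226 400 413 [ 452.1 -255.5   23.9]
228 399 412 [ 453.9 -255.5   16.7]
230 399 411 [ 454.3 -255.5    9.8]
232 400 410 [ 453.5 -255.5    3.3]
234 401 410 [ 451.4 -255.5   -2.7]
```

Stack straight and seated. Now the left cup.

Converted, -450 mm is -45, -395 mm is -39.5.

step_hand([
  [0, 4, 0, 0.5, -4, 0, 76],
  [0, 9, 0, 1.1, -9.5, 0, 76],
  [0, 14, 0, 1.8, -15.5, 0.5, 76],
  [0, 19, 0, 2.5, -21.5, 1, 76],
  [0, 23, 0, 3.2, -27.5, 1.4, 76],
  [0.2, 27.7, 0, 4, -33.5, 2, 76],
  [0.2, 27.7, 0, 4.6, -39.5, 2.8, 76],
  [0.2, 27.7, 0, 5.2, -45, 3.3, 76],
])

```text
time: 26.65
tool_pos: [553.6, 186.8, 133.1]
tcp_rot: [-179.8, -27.6, -6.1]
ft_force: [0.0, -1.0, 1.3]
finger_gap: 75.8
grip_force: 0.0
```

step_hand([
  [0, 0, 0, 0.3, -4, 0.4, 76],
  [0, 0, 0, 0.6, -7, 0.6, 76],
  [0, 0, 0, 0.6, -7, 0.6, 76],
  [0, 0, 0, 0.6, -7, 0.6, 76],
])

```text
time: 27.15
tool_pos: [569.3, 252.7, 130.9]
tcp_rot: [-179.9, -27.5, -6.1]
ft_force: [-0.2, -0.1, -0.4]
finger_gap: 76.0
grip_force: 0.0
```

```bash
python3 -c "
from h import *
move(P(-1,94,50))
move(P(-1,94,10))"
```

```text
rotvec [-0.11  0.49 -0.02] d [ 1.2 -2.2 31.3] to [585.  253.4 103.7] at [569.3 252.7 130.9] t 27.15
rotvec [-0.11  0.49 -0.02] d [ 1.5 -2.2 71.3] to [603.6 251.4  68.4] at [569.3 252.7 130.9] t 27.15
```

Converted, 71 mm is 7.1, 67 mm is 6.7.

step_hand([
  [-0.1, 0.5, 0, 0.1, -0.22, 1.5, 76],
  [-0.1, 0.5, 0, 0.12, -0.22, 3.1, 76],
  [-0.1, 0.5, 0, 0.15, -0.22, 4.5, 76],
  [-0.1, 0.5, 0, 0.15, -0.22, 5.8, 76],
  [-0.1, 0.5, 0, 0.15, -0.22, 6.7, 76],
  [-0.1, 0.5, 0, 0.15, -0.22, 7.1, 76],
  [-0.1, 0.5, 0, 0.15, -0.22, 7.1, 76],
])

```text
time: 28.02
tool_pos: [604.4, 252.2, 69.7]
tcp_rot: [-179.9, -28.1, -6.2]
ft_force: [0.5, -0.1, 1.1]
finger_gap: 76.0
grip_force: 0.0
```

```bash
python3 -c "
from h import *
move(P(-1,94,2))"
```

```text
rotvec [-0.06 -0.1  -0.06] d [-1.3  0.9  8.8] to [607.4 251.   61.3] at [604.4 252.2  69.7] t 28.025
```

Converted, 8.3 mm is 0.83, 8 mm is 0.8.

step_hand([
  [0, 0, 0, -0.05, 0.05, 0.4, 76],
  [0, 0, 0, -0.1, 0.05, 0.8, 76],
  [0, 0, 0, -0.1, 0.05, 0.83, 50],
  [0, 0, 0, -0.1, 0.05, 0.83, 50],
  [0, 0, 0, -0.1, 0.05, 0.83, 50],
  [0, 0, 0, -0.1, 0.05, 0.83, 50],
], grip_force=25)

```text
time: 28.78
tool_pos: [607.3, 251.4, 62.0]
tcp_rot: [-179.9, -28.1, -6.2]
ft_force: [0.1, -0.2, -1.1]
finger_gap: 61.1
grip_force: 27.3
```

step_hand([
  [0, 0, 0, 0, 0, -0.5, 50],
  [0, 0, 0, 0, 0, -1.5, 50],
  [0, 0, 0, 0, 0, -3, 50],
  [0, 0, 0, 0, 0, -5, 50],
  [0, 0, 0, 0, 0, -7, 50],
  [0, 0, 0, 0, 0, -9, 50],
  [0, 0, 0, 0, 0, -11, 50],
  [0, 0, 0, 0, 0, -11, 50],
])

```text
time: 29.78
tool_pos: [556.5, 257.8, 162.3]
tcp_rot: [-179.7, -28.3, -6.2]
ft_force: [0.7, -0.4, -1.2]
finger_gap: 61.5
grip_force: 27.4
```

```bash
python3 -c "
from h import *
move([455.2,-256.5,182],0)"
```

```text
rotvec [ -0.26 -28.33  -0.04] d [-30.3 522.1 -41.4] to [ 455.2 -256.5  182. ] at [556.5 257.8 162.3] t 29.775
```

step_hand([
  [0, -4, 0, -0.2, 2, -1.5, 50],
  [0, -9, 0, -0.5, 7, -3, 50],
  [-0.1, -14, 0, -0.9, 13, -4, 50],
  [-0.1, -20, 0, -1.3, 19, -4.14, 50],
  [-0.2, -25, 0, -1.7, 25, -4.14, 50],
  [-0.3, -28.3, 0, -2, 31, -4.14, 50],
  [-0.3, -28.3, 0, -2.4, 37, -4.14, 50],
  [-0.3, -28.3, 0, -2.6, 42.5, -4.14, 50],
])

```text
time: 30.78
tool_pos: [467.6, -163.5, 182.0]
tcp_rot: [179.8, 0.2, -6.2]
ft_force: [0.7, 0.7, -0.1]
finger_gap: 61.2
grip_force: 27.6
```

step_hand([
  [0, 0, 0, -0.2, 4.5, 0, 50],
  [0, 0, 0, -0.4, 8, 0, 50],
  [0, 0, 0, -0.45, 9.7, 0, 50],
  [0, 0, 0, -0.45, 9.7, 0, 50],
  [0, 0, 0, -0.45, 9.7, 0, 50],
])

```text
time: 31.4
tool_pos: [453.6, -256.2, 182.7]
tcp_rot: [179.8, 0.2, -6.2]
ft_force: [-0.7, -0.1, -0.3]
finger_gap: 61.3
grip_force: 27.7
```

```bash
python3 - <<'E'
from h import *
move([455.2,-256.5,182],0);move([455.2,-256.5,112],0)
q=r.snapshot("scene")
h=cv2.cvtColor(q["pixels"],cv2.COLOR_BGR2HSV)
m=cv2.inRange(h,(85,100,15),(112,255,255))|(q["pixels"].max(2)<60).astype(np.uint8)*255
for v in list(range(172,208,2)):
    d=np.where(m[v,385:428])[0]+385
    if len(d):
        u=(d[0]+d[-1])/2;o,dd=ray(q,u,v);p=o+dd*(-255.5-o[1])/dd[1];print(v,d[0],d[-1],np.round(p,1))
E
```

```text
rotvec [ 0.15  0.21 -0.06] d [1.7 0.1 0.7] to [ 455.2 -256.5  182. ] at [ 453.6 -256.2  182.7] t 31.4
rotvec [ 0.15  0.21 -0.06] d [ 1.9 -0.1 70.7] to [ 455.2 -256.5  112. ] at [ 453.6 -256.2  182.7] t 31.4
172 402 427 [ 453.3 -255.5  185.6]
174 404 427 [ 450.2 -255.5  180.9]
176 406 427 [ 447.1 -255.5  176.2]
178 406 425 [ 448.7 -255.5  170.3]
180 406 422 [ 451.5 -255.5  164. ]
182 406 420 [ 453.1 -255.5  158. ]
184 407 420 [ 451.2 -255.5  152.8]
186 407 419 [ 451.6 -255.5  147. ]
188 408 418 [ 450.8 -255.5  141.5]
190 409 415 [ 452.5 -255.5  135.3]
192 409 414 [ 453.  -255.5  129.3]
194 403 415 [ 458.3 -255.5  122. ]
196 400 419 [ 456.3 -255.5  116.6]
198 400 421 [ 453.1 -255.5  111.6]
200 399 421 [ 453.6 -255.5  105.5]
202 399 421 [ 452.8 -255.5   99.7]
204 399 420 [ 453.2 -255.5   93.5]
206 398 420 [ 453.7 -255.5   87.2]
```

Converted, 67.5 mm is 6.75, 65 mm is 6.5.

step_hand([
  [0.1, 0.2, 0, 0.17, 0.02, 1, 50],
  [0.1, 0.2, 0, 0.17, 0.02, 2.4, 50],
  [0.1, 0.2, 0, 0.17, 0.02, 3.8, 50],
  [0.1, 0.2, 0, 0.17, 0.02, 5, 50],
  [0.1, 0.2, 0, 0.17, 0.02, 6, 50],
  [0.1, 0.2, 0, 0.17, 0.02, 6.5, 50],
  [0.1, 0.2, 0, 0.17, 0.02, 6.75, 50],
  [0.1, 0.2, 0, 0.17, 0.02, 6.75, 50],
])

```text
time: 32.45
tool_pos: [454.9, -258.0, 115.7]
tcp_rot: [179.9, -0.0, -6.2]
ft_force: [-0.1, 0.3, -0.9]
finger_gap: 61.0
grip_force: 27.7
```

step_hand([
  [0, 0, 0, 0, 0, 0.1, 50],
  [0, 0, 0, 0, 0, 0.2, 50],
  [0, 0, 0, 0, 0, 0.2, 50],
])

```text
time: 32.83
tool_pos: [454.8, -257.8, 113.5]
tcp_rot: [179.9, -0.0, -6.2]
ft_force: [0.6, 0.1, -0.6]
finger_gap: 61.3
grip_force: 27.7
```

step_hand([
  [0, 0, 0, 0, 0, 0.1, 50],
  [0, 0, 0, 0, 0, 0.2, 50],
  [0, 0, 0, 0, 0, 0.2, 50],
])

```text
time: 33.2
tool_pos: [454.7, -257.8, 111.3]
tcp_rot: [179.9, 0.0, -6.2]
ft_force: [0.6, 0.7, -0.5]
finger_gap: 61.2
grip_force: 27.7
```

Converted, 1.5 mm is 0.15, 1 mm is 0.1.

step_hand([
  [0, 0, 0, 0, 0, 0.1, 50],
  [0, 0, 0, 0, 0, 0.15, 50],
  [0, 0, 0, 0, 0, 0.15, 50],
])

```text
time: 33.58
tool_pos: [455.2, -258.0, 110.7]
tcp_rot: [179.9, -0.1, -6.2]
ft_force: [-1.0, 1.0, 5.3]
finger_gap: 61.5
grip_force: 28.3
```

Converted, -90 mm is -9, -50 mm is -5.

step_hand([
  [0, 0, 0, 0, 0, -0.03, 66],
  [0, 0, 0, 0, 0, -0.03, 76],
  [0, 0, 0, 0, 0, -0.03, 76],
  [0, 0, 0, 0, 0, -0.4, 76],
  [0, 0, 0, 0, 0, -2, 76],
  [0, 0, 0, 0, 0, -5, 76],
  [0, 0, 0, 0, 0, -9, 76],
  [0, 0, 0, 0, 0, -9, 76],
])

```text
time: 34.58
tool_pos: [457.1, -259.3, 205.7]
tcp_rot: [179.7, -0.4, -6.2]
ft_force: [0.3, -1.0, 0.7]
finger_gap: 76.0
grip_force: 0.0
```

step_hand([
  [0, 0, 0, -4, 0, -9, 76],
  [0, 0, 0, -9, 0, -9, 76],
  [0, 0, 0, -11, 0, -9, 76],
  [0, 0, 0, -11, 0, -9, 76],
])

```text
time: 35.08
tool_pos: [344.5, -246.0, 291.4]
tcp_rot: [179.8, -0.1, -6.3]
ft_force: [0.9, -0.2, 0.7]
finger_gap: 76.4
grip_force: 0.0
```

```bash
python3 - <<'E'
from h import *
q=r.snapshot("scene");s=r.snapshot("top")
h=cv2.cvtColor(q["pixels"],cv2.COLOR_BGR2HSV)
m=cv2.inRange(h,(85,100,15),(112,255,255))|(q["pixels"].max(2)<60).astype(np.uint8)*255
for v in list(range(182,236,3)):
    d=np.where(m[v,385:428])[0]+385
    if len(d):
        u=(d[0]+d[-1])/2;o,dd=ray(q,u,v);p=o+dd*(-255.5-o[1])/dd[1];print(v,d[0],d[-1],np.round(p,1))
cv2.imwrite('pics/g.png',np.hstack([cv2.resize(q["pixels"][150:350,220:440],(440,400)),cv2.resize(s["pixels"][210:290,280:360],(350,400))]))
d=s["pixels"].astype(float);w=np.clip(d[:,:,2]-d[:,:,1]-25,0,None)[228:250,300:345]
print(w.sum(0)[20:38].round(),r.sense()["ft_force"])
E
```

```text
188 402 420 [ 455.7 -255.5  140.2]
191 400 422 [ 454.5 -255.5  131.8]
194 400 422 [ 453.4 -255.5  123.4]
197 400 421 [ 453.5 -255.5  114.5]
200 399 421 [ 453.6 -255.5  105.5]
203 399 421 [ 452.4 -255.5   96.8]
206 398 420 [ 453.7 -255.5   87.2]
209 398 420 [ 452.5 -255.5   78.3]
212 397 419 [ 453.9 -255.5   68.5]
215 397 419 [ 452.7 -255.5   59.4]
218 397 418 [ 452.7 -255.5   49.8]
221 398 417 [ 451.5 -255.5   40.5]
224 400 415 [ 450.3 -255.5   31.1]
227 400 412 [ 453.  -255.5   20.3]
230 399 411 [ 454.3 -255.5    9.8]
233 400 410 [ 4.531e+02 -2.555e+02  1.000e-01]
[  0.   0.   0.   0.   0.   0.   1. 283. 460. 485. 527. 536. 540. 451.
 165.   0.   0.   0.] [-0.58060466 -0.17032744  0.0795612 ]
```

View pics/g.png

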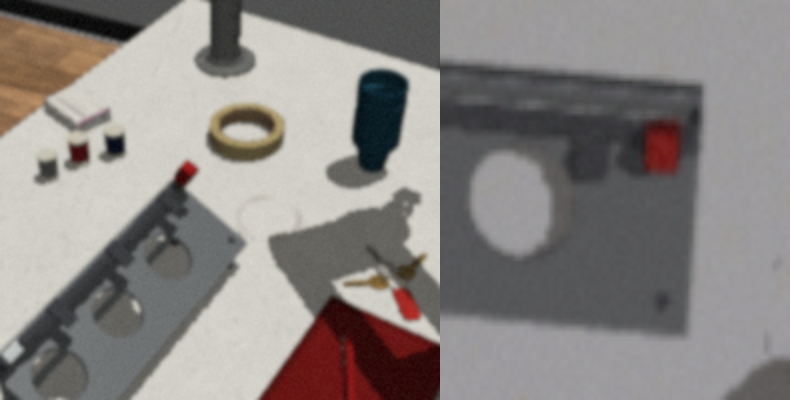

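```bash
python3 -c "
from bench import r
print(r.hand_in())"
```

```text
the job is handed in; nothing more can be done
None
```

I handed the job in with all three rack cups nested on the base cup in one upright, seated stack, after pushing the lock against a firm stop at about 34 N; the pictures showed roughly 33 to 34 mm of lock travel rather than the nominal 36 mm, so whether it passes the 33.5 mm limit is unconfirmed.

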